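# Feel out the tight spot of a profile slide and lock the carriage on it

## Task

The carriage of the plaster-profile slide binds somewhere on its rail. Bring it home against the left stop, then stroke it through its full travel to the right stop, without ramming either stop, and feel for the one place where it runs tightest. Bring the carriage back to stand on that tightest spot and lock it there by turning the clamp lever clockwise until it lies along the rail, so that the gib screws can be adjusted at that place; leave the wrench, the tin and the tape roll where they are.

Things in the scene. Friction and masses are not known exactly. Their poses are not given: they have to be found in the camera images.
- bed: the slide's base, fixed to the bench: plywood board 190 x 460 x 18 mm with an aluminium bar 44 x 440 mm (top at z 38 mm); a white plaster cornice, up to z 45 mm, lies behind the bar. Origin on the bench under the middle of the rail; y runs along the rail to its left end, x across it away from the robot, z up
- rail: the steel rail on the bar, 16 x 430 mm, top at z 51 mm; same frame as the base. Somewhere in the middle 150 mm it has one unseen tight spot, 40 mm long with its ends, the middle 20 mm fully tight. The carriage takes 1 to 2 N where free, about 8 to 14 N on the tight spot. One slightly rough place (26 mm, 3 to 6 N) is not the one wanted; it may lie anywhere, even within the tight spot
- carriage: the carriage, 0.8 kg: dark block 68 mm long, 48 mm wide, aluminium plate on top (98 x 66 mm, z 74 mm), steel profile template over the cornice (to 110 mm behind the rail's middle, z 82 mm), push knob and clamp lever. Origin at bench height under the block's middle, on the rail's middle line; axes as the base's. Slides only along base y, stays where left; the tight spot acts at its origin
- push_knob (a point): the middle of the black push knob, where to grip it: upright round grip 26 mm in diameter, z 80 to 129 mm (this point at 103 mm), 24 mm behind the rail's middle line. Axes as the base's
- clamp_tip (a point): the middle of the upright black grip at the free end of the clamp lever: 17 mm in diameter, z 93 to 133 mm (this point at 117 mm), 64 mm from the lever's pivot; the lever's arm, a bar 9 mm thick, joins it from the pivot's side below z 95 mm
- clamp_pivot (a point): the point on the lever's vertical pivot axis at the height of its grip (z 117 mm), 30 mm in front of the rail's middle line, towards the robot; moves with the carriage, axes as the base's
- clamp (a joint): clamp lever angle in rad: 0 = open, lever points across the rail towards the robot (base -x); turns clockwise seen from above to at most 1.6, pointing along the rail to the left (base +y), which clamps the carriage to the bar. Tight from 1.3 on. Needs 2 to 3 N at the grip; stays where left
- stop_left: left end stop, clamped on the bar: aluminium block 28 x 44 mm, top at z 61 mm, origin under its middle at bench height. Its springy rubber buffer (3 N per mm) reaches 26 mm from the origin towards the carriage, which meets it when its own origin is 60 mm away. Reached at a push of 1.5 N, rammed at 20 N
- stop_right: the right end stop, the same as the left one, its buffer pointing to the left
- wrench: small open-ended steel wrench 105 mm long, lying loose on the bench in front of the slide; not to be moved
- tin: closed round tin 57 mm in diameter, 72 mm tall, standing loose at the left of the slide; not to be moved
- tape: roll of masking tape 105 mm in diameter, 25 mm tall, lying loose at the right of the slide; not to be moved

How it is judged (in metres and radians):
On the way, in this order (a step that is already met when the one before it is completed fails the run):
1. the carriage rests against the left stop's buffer (contact force between carriage and stop_left above 1.5 N), for 0.1 s.
2. then it has been stroked to the right stop's buffer (contact force between carriage and stop_right above 1.5 N), for 0.1 s.
At the end, for the whole second after the job is handed in: the carriage stands still on the tightest spot of the rail (within about 10 mm of its middle, so that carriage and rail press on each other with more than 8 N there) and the clamp lever is turned to 1.3 rad or more (contact force between carriage and rail above 8 N and value of joint clamp above 1.3 rad and linear speed of carriage below 0.01 m/s); the robot touches nothing.
It fails at once if the carriage rams a stop: more than 20 N on a buffer (contact force between carriage and stop_left above 20 N or contact force between carriage and stop_right above 20 N).
It fails at once if the wrench, the tin or the tape roll is moved more than 20 mm (distance of any of wrench, tin, tape from where it was at the start of the episode above 0.02 m).
It also fails if it takes over 69 s, if anything falls off the work surface, if the arm or the gripper's body presses on something with over 40 N, if the wrist force passes 120 N, or if a joint passes its speed limit or range.

## Robot

A 6-joint arm with a two-finger parallel gripper is mounted at the origin on a cart in front of the work surface, level with it; the furniture and walls round the work are solid. World frame = base frame: x ahead of the robot, y to its left, z up, the work surface at z = 0. Lengths are in m, angles in degrees, forces in N, time in s.
With the tool pointing down it reaches from about 0.375 to 0.9 m from the base axis. Payload 3.1 kg.
Tool frame: the origin (TCP) lies at the very end of the fingers, on their centre line; the grasp point (between the pads) lies behind it (bot.grip_depth is the z of the grasp point in the tool frame, in m); z points along the fingers, y is the direction in which the jaws open and shut (so a half turn about z gives the same grasp; the last joint's range is limited). The gripper opens to 87 mm and grips with 3 to 60 N. Pads are 19 mm wide; open, the fingers measure 117 mm over their backs; the gripper's body (75 mm by 190 mm) begins 51 mm behind the grasp point.
Start: joints at [52.855, 30.224, 82.088, -0, 67.689, -10.227], TCP at [0.283, 0.557, 0.223] pointing down, gripper open.
Joint ranges: [-176.69, 176.69], [-43.24, 126.21], [12.49, 139.97], [-82, 262], [0, 151.66], [-163.58, 163.58]. Speed limits (degrees/s): [159.86, 159.86, 180, 180, 180, 180].

## Interface

Orientations are given as a 3x3 rotation matrix whose columns are the frame's x, y, z axes.
In Python, from rig import bot, vision gives the robot as it stands. The module is installed in compiled form; this text tells all that it offers.
- The arm moves only by the shell command python3 -m jog 'ROWS'. ROWS is JSON, a list of rows, each a list of 3 entries, a list of its own where there are three numbers: the shift along the tool's x, y, z in mm, then the turn, a rotation vector about the tool's x, y, z in degrees, then the closure, from 0 (fully open) to 1 (shut). In form: [[[dx, dy, dz], [wx, wy, wz], fingers], ...]. A call has 1 to 12 rows; each row is the pose to reach, as a shift and turn from the pose commanded when the call began, along the tool's axes at that moment; what a row does not reach only later rows make up. A row lasts 1/12 s, in which the tool goes at most 41.7 mm and 7.16 degrees, less where a joint would pass 70% of its speed; a pose out of reach is approached as far as the arm can. A call with a gripper value outside its range is refused whole. The fingers move at their own pace and stop on an object; the grip force is fixed at half the most. Time passes only in rows, so rows that repeat a pose let the fingers close. It gives the time, the measured TCP pose, the force and the opening at its end, in the units of the state.
- bot.read_state(): the state, without advancing time (a new reading comes with each control period).
- vision.capture(name): name is "scene" or "top" or "wrist"; returns the picture (420x560x3 uint8, red, green, blue); there is no depth.
- vision.camera_info(name): a dict with "intrinsics" (3x3 intrinsics, pixels), "camera_from_world" (4x4, takes a point from world to camera coordinates); the wrist camera has in their place "mount" (4x4, takes a point from camera to tool coordinates, whose origin is the TCP and whose axes are the flange's). Camera axes: x right, y up, looking along -z (the intrinsics and any distortion apply to the point x, -y, -z); pixel columns grow to the right and rows downward; lengths in m; the calibration is good to about 2 mm. A picture is of the moment at which its call begins: read the wrist's pose just before it. camera_info takes no time and is no camera call.
- bot.hand_in(): hands the job in, once; it reports no verdict.
The state is a dict: "time_s": time; "joint_positions": joint angles; "qvel": joint speeds; "tau": joint torques, N m; "position": TCP position; "tcp_rot": TCP orientation; "force": force on the tool from outside, world axes, zero at the start; "moment": the same for the moment, N m; "opening": opening from 0.0 (shut) to 1.0 (fully open).
Only numpy, scipy, OpenCV 4.12 (cv2) and the standard library are available. Lean on these libraries where they do the work, as an engineer would, in place of code of your own. Each camera call takes 0.05 s, during which the arm holds its last target. There are 200 camera calls.

## Working session

There is one attempt and no reset: what is moved stays moved. The work goes in short steps, Python scripts to look and compute and a shell command to move; the robot and the scene stay as the last step left them, time stands still between calls to the robot, and variables do not carry over. Pictures are saved under pics/ and viewed, about 8 in all and at most 12, crops included, and the job is handed in when it is done.

```bash
mkdir -p pics; python3 - <<'E'
from rig import bot, vision
import cv2, numpy as np
for n in("top","scene"):
    cv2.imwrite(f"pics/{n}0.png",vision.capture(n)[:,:,::-1])
    i=vision.camera_info(n);print(n,np.round(i["intrinsics"],1).tolist(),np.round(i["camera_from_world"],4).tolist(), [k for k in i])
s=bot.read_state();print(s["time_s"],s["position"],np.round(s["tcp_rot"],3).tolist(),s["force"],s["opening"],bot.grip_depth)
E
```

```text
top [[403.1, 0.0, 276.3], [0.0, 403.1, 209.6], [0.0, 0.0, 1.0]] [[-0.0113, -0.9999, -0.001, 0.0557], [0.9789, -0.0112, 0.2041, -0.5326], [-0.2041, 0.0014, 0.9789, -0.9864], [0.0, 0.0, 0.0, 1.0]] ['intrinsics', 'camera_from_world']
scene [[455.6, 0.0, 281.6], [0.0, 455.6, 210.5], [0.0, 0.0, 1.0]] [[0.8505, -0.5259, 0.0102, -0.413], [0.4051, 0.6674, 0.6249, -0.2813], [-0.3355, -0.5273, 0.7806, -1.0449], [0.0, 0.0, 0.0, 1.0]] ['intrinsics', 'camera_from_world']
0.1 [0.28249009 0.5567637  0.22165781] [[-0.892, 0.453, -0.001], [0.453, 0.892, -0.002], [0.0, -0.002, -1.0]] [-0.17630751 -0.5127189   0.2807135 ] 0.9996002903189649 -0.0187
```

View pics/top0.png

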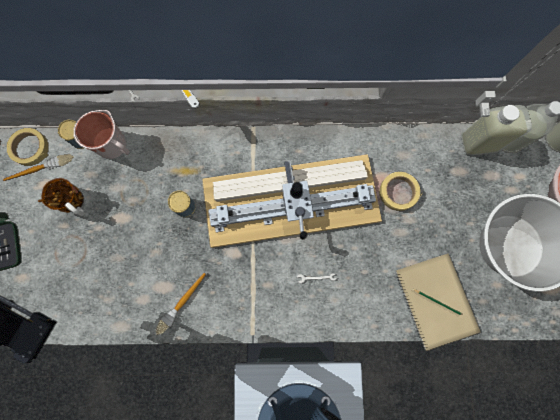

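View pics/scene0.png

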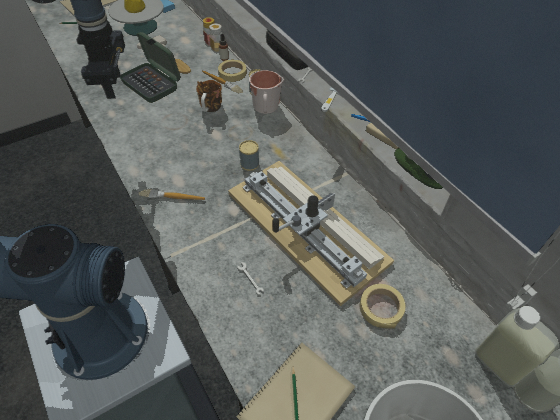

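The top view shows the board at px (205–382, 156–247), the knob at about (297,187), the lever grip at about (303,236), the tin at (179,203), the tape at (401,191) and the wrench at (317,278).

```bash
cat > h.py <<'E'
import numpy as np, cv2
from rig import bot, vision
def ray(n,uv,z):
    i=vision.camera_info(n);K=np.array(i["intrinsics"]);T=np.array(i["camera_from_world"])
    d=np.linalg.inv(K)@[uv[0],uv[1],1];d=T[:3,:3].T@(d*[1,-1,-1]);o=-T[:3,:3].T@T[:3,3]
    return o+d*(z-o[2])/d[2]
E
python3 - <<'E'
from h import *
im=cv2.imread("pics/top0.png");hsv=cv2.cvtColor(im,cv2.COLOR_BGR2HSV)
m=cv2.inRange(hsv,(10,70,90),(28,255,255));m[:150]=0;m[255:]=0;m[:,:200]=0;m[:,384:]=0
m=cv2.morphologyEx(m,cv2.MORPH_OPEN,np.ones((2,2)))
p=cv2.findNonZero(m)[:,0,:]
w=np.array([ray("top",q,0.018)[:2] for q in p],np.float32)
r=cv2.minAreaRect(w);print("board",r,cv2.boxPoints(r).round(3).tolist())
k=cv2.inRange(hsv,(0,0,0),(180,255,50));k[:170]=0;k[250:]=0;k[:,:270]=0;k[:,325:]=0
n,l,s,c=cv2.connectedComponentsWithStats(k)
for i in range(1,n):
    if s[i,4]>10:print(s[i],c[i].round(1),ray("top",c[i],.12).round(3))
cv2.imwrite("pics/crop.png",cv2.resize(im[145:255,195:395],None,fx=4,fy=4,interpolation=cv2.INTER_CUBIC))
E
```

```text
Traceback (most recent call last):
  File "h.py", line 4, in ray
    i=vision.camera_info(n);K=np.array(i["intrinsics"]);T=np.array(i["camera_from_world"])
ValueError: time passes only in moves, steps and waits
```

```bash
cat > h.py <<'E'
import numpy as np, cv2, functools
from rig import bot, vision
info=functools.cache(vision.camera_info)
def ray(n,uv,z):
    i=info(n);K=np.array(i["intrinsics"]);T=np.array(i["camera_from_world"])
    d=np.linalg.inv(K)@[uv[0],uv[1],1];d=T[:3,:3].T@(d*[1,-1,-1]);o=-T[:3,:3].T@T[:3,3]
    return o+d*(z-o[2])/d[2]
E
python3 - <<'E'
from h import *
im=cv2.imread("pics/top0.png");hsv=cv2.cvtColor(im,cv2.COLOR_BGR2HSV)
m=cv2.inRange(hsv,(10,70,90),(28,255,255));m[:150]=0;m[255:]=0;m[:,:200]=0;m[:,384:]=0
m=cv2.morphologyEx(m,cv2.MORPH_OPEN,np.ones((2,2)))
p=cv2.findNonZero(m)[:,0,:]
w=np.array([ray("top",q,0.018)[:2] for q in p],np.float32)
r=cv2.minAreaRect(w);print("board",r,cv2.boxPoints(r).round(3).tolist())
k=cv2.inRange(hsv,(0,0,0),(180,255,50));k[:170]=0;k[250:]=0;k[:,:270]=0;k[:,325:]=0
n,l,s,c=cv2.connectedComponentsWithStats(k)
for i in range(1,n):
    if s[i,4]>10:print(s[i],c[i].round(1),ray("top",c[i],.12).round(3))
cv2.imwrite("pics/crop.png",cv2.resize(im[145:255,195:395],None,fx=4,fy=4,interpolation=cv2.INTER_CUBIC))
E
```

```text
board ((0.5669708847999573, -0.005009442567825317), (0.19078072905540466, 0.4860590100288391), 8.063400268554688) [[0.43799999356269836, 0.22200000286102295], [0.5070000290870667, -0.2590000033378601], [0.6959999799728394, -0.23199999332427979], [0.6269999742507935, 0.24899999797344208]]
[291 182  11  16 142] [296.4 190. ] [0.568 0.    0.12 ]
[300 232   7   7  40] [302.9 235. ] [ 0.457 -0.013  0.12 ]
```

View pics/crop.png

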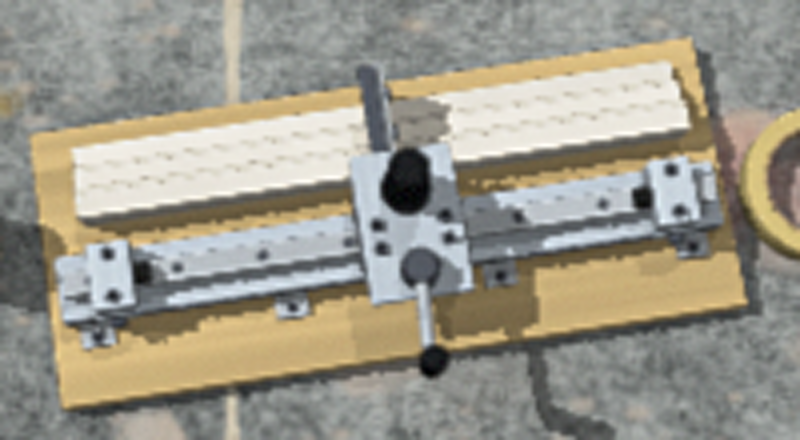

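The crop shows board corners at full-frame px (203,179), (368,155), (381,221) and (210.5,247). The stop tops are at (222.5,213.5) and (364,192), the knob top at (298,186.5) and the lever grip top at (303,235).

```bash
python3 - <<'E'
from h import *
c=np.array([ray("top",q,.018)[:2] for q in [(210.5,247),(203,178.75),(368,155),(381.25,221.25)]])
print(c.round(3).tolist(),[np.linalg.norm(c[i]-c[i-1]).round(3) for i in range(4)])
y=(c[0]-c[3]+c[1]-c[2]);y/=np.linalg.norm(y);x=np.array([y[1],-y[0]]);o=c.mean(0)
print("yaw",np.degrees(np.arctan2(-y[0],y[1])),"o",o)
for n,q,z in [("stopL",(222.5,213.5),.061),("stopR",(364,192),.061),("knob",(297.75,186.5),.129),("tip",(303.25,235),.133)]:
    p=ray("top",q,z)[:2];print(n,p.round(4),"bed",((p-o)@x).round(4),((p-o)@y).round(4))
im=cv2.imread("pics/scene0.png");g=cv2.cvtColor(im,cv2.COLOR_BGR2HSV)[:,:,2]
k=(g<45).astype(np.uint8);k[:190]=0;k[240:]=0;k[:,:260]=0;k[:,325:]=0
n,l,s,cc=cv2.connectedComponentsWithStats(k)
for i in range(1,n):
    if s[i,4]>20:
        q=(s[i,0]+s[i,2]/2,cc[i][1]);p=ray("scene",q,.105 if s[i,4]>120 else .114)[:2];print(s[i],q,p.round(4),"bed",((p-o)@x).round(4),((p-o)@y).round(4))
E
```

```text
[[0.443, 0.223], [0.629, 0.248], [0.692, -0.205], [0.506, -0.229]] [np.float64(0.457), np.float64(0.188), np.float64(0.457), np.float64(0.187)]
yaw 7.932984244141212 o [0.56729578 0.00928719]
stopL [0.5233 0.1875] bed -0.019 0.1826
stopR [ 0.5759 -0.1782] bed -0.0173 -0.1869
knob [ 0.5744 -0.003 ] bed 0.0053 -0.0132
tip [ 0.4551 -0.0131] bed -0.1142 -0.0067
[307 202  11  14  66] (np.float64(312.5), np.float64(209.28787878787878)) [ 0.5612 -0.0214] bed -0.0102 -0.0296
[273 221   6  11  39] (np.float64(276.0), np.float64(226.15384615384616)) [ 0.4565 -0.0189] bed -0.1136 -0.0127
```

```bash
python3 -m jog '[[[-514,-367,0],[0,0,-34.8],0],[[-514,-367,0],[0,0,-34.8],0],[[-514,-367,0],[0,0,-34.8],0],[[-514,-367,0],[0,0,-34.8],0],[[-514,-367,0],[0,0,-34.8],0],[[-514,-367,0],[0,0,-34.8],0],[[-514,-367,0],[0,0,-34.8],0],[[-514,-367,0],[0,0,-34.8],0],[[-514,-367,0],[0,0,-34.8],0],[[-514,-367,0],[0,0,-34.8],0],[[-514,-367,0],[0,0,-34.8],0],[[-514,-367,0],[0,0,-34.8],0]]'; python3 - <<'E'
from h import *
R=np.array(bot.read_state()["tcp_rot"]);p=np.array(bot.read_state()["position"])
print(p,np.degrees(np.arctan2(R[1,1],R[0,1])),(R.T@(np.array([.574,-.0025,.222])-p)*1000).round(1),bot.read_state()["joint_positions"])
E
```

```text
time_s: 1.1
position: [0.5085, 0.1238, 0.2223]
tcp_rot: [[-0.991, -0.137, -0.001], [-0.137, 0.991, 0.0], [0.001, 0.0, -1.0]]
force: [0.8, 0.3, -0.1]
opening: 0.999
[0.50852496 0.12379295 0.22233534] 97.8733215393577 [ -47.6 -134.1    0.3] [ 1.43192663e+00  2.24498928e+01  9.65793222e+01  1.00022779e-02
  6.10096209e+01 -9.64462499e+01]
```

```bash
python3 -m jog '[[[-48,-134,0],[0,0,0],0],[[-48,-134,0],[0,0,0],0],[[-48,-134,0],[0,0,0],0],[[-48,-134,0],[0,0,0],0],[[-48,-134,0],[0,0,0],0],[[-48,-134,0],[0,0,0],0],[[-48,-134,0],[0,0,0],0]]'; python3 - <<'E'
from h import *
s=bot.read_state();im=vision.capture("wrist");cv2.imwrite("pics/w1.png",im[:,:,::-1])
i=info("wrist");print(np.round(i["intrinsics"],1).tolist(),np.round(i["mount"],4).tolist());print(s["position"],s["force"])
E
```

```text
time_s: 1.68
position: [0.5728, 0.0008, 0.222]
tcp_rot: [[-0.99, -0.138, -0.002], [-0.138, 0.99, 0.001], [0.002, 0.002, -1.0]]
force: [0.2, 0.4, 0.4]
opening: 0.997
[[353.3, 0.0, 280.2], [0.0, 353.3, 214.0], [0.0, 0.0, 1.0]] [[0.0004, 0.9613, 0.2754, 0.0747], [1.0, -0.0004, -0.0001, 0.0011], [0.0, 0.2754, -0.9613, -0.1621], [0.0, 0.0, 0.0, 1.0]]
[0.57284186 0.00081266 0.22199247] [0.20176441 0.39682694 0.36705413]
```

View pics/w1.png

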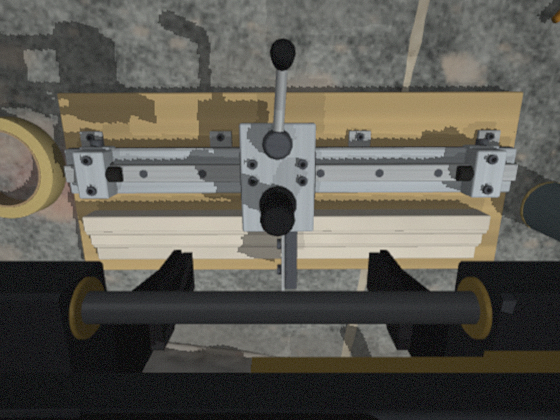

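The wrist view shows the knob top at (277,216), the lever tip top at (283,48), the right stop top at (90,174), the left stop top at (488,172) and the pivot at (278,145).

```bash
python3 - <<'E'
from h import *
i=info("wrist");K=np.array(i["intrinsics"]);M=np.array(i["mount"])
R=np.array([[-0.99,-.138,-.002],[-.138,.99,.001],[.002,.002,-1]]);t=np.array([.57284,.00081,.22199])
def wr(uv,z):
    d=R@M[:3,:3]@((np.linalg.inv(K)@[*uv,1])*[1,-1,-1]);o=t+R@M[:3,3];return o+d*(z-o[2])/d[2]
P={}
for n,q,z in [("knob",(277,216),.129),("tip",(283,49),.133),("hub",(278,145),.1),("stopR",(90,174),.061),("stopL",(488,172),.061),("bTL",(57,94),.018),("bTR",(521,93),.018)]:
    p=P[n]=wr(q,z);print(n,p.round(4),"tool mm",(R.T@(p-t)*1000).round(1))
for a,b in(("stopL","stopR"),("bTR","bTL")):
    v=P[a]-P[b];print(np.linalg.norm(v),np.degrees(np.arctan2(-v[0],v[1])))
E
```

```text
knob [ 5.728e-01 -4.000e-04  1.290e-01] tool mm [ 0.1 -1.4 93. ]
tip [ 0.4587 -0.0121  0.133 ] tool mm [114.6   2.8  89.2]
hub [ 0.523  -0.0066  0.1   ] tool mm [ 50.1  -0.8 122.1]
stopR [ 0.5763 -0.1741  0.061 ] tool mm [  20.4 -174.   160.8]
stopL [0.5238 0.1885 0.061 ] tool mm [ 22.3 192.2 161.3]
bTL [ 0.5111 -0.2276  0.018 ] tool mm [  92.2 -218.   203.9]
bTR [0.447  0.2236 0.018 ] tool mm [ 93.4 237.5 204.5]
0.36633052309097874 8.232256411637351
0.45567542746223616 8.08367379086846
```

```bash
python3 -m jog '[[[0,-2,40],[0,0,0],0.2],[[0,-2,80],[0,0,0],0.4],[[0,-2,115],[0,0,0],0.4],[[0,-2,131],[0,0,0],0.4],[[0,-2,131],[0,0,0],0.4],[[0,-2,131],[0,0,0],0.4]]' ; python3 -m jog '[[[0,0,0],[0,0,0],0.6],[[0,0,0],[0,0,0],0.75],[[0,0,0],[0,0,0],0.75],[[0,0,0],[0,0,0],0.75],[[0,0,0],[0,0,0],0.75],[[0,0,0],[0,0,0],0.75]]'
```

```text
time_s: 2.23
position: [0.5734, -0.0007, 0.0911]
tcp_rot: [[-0.99, -0.139, -0.002], [-0.139, 0.99, 0.001], [0.002, 0.001, -1.0]]
force: [0.4, 0.1, -0.1]
opening: 0.646
time_s: 2.73
position: [0.5751, -0.0024, 0.0926]
tcp_rot: [[-0.991, -0.137, 0.002], [-0.137, 0.991, -0.0], [-0.002, -0.0, -1.0]]
force: [-0.0, 0.3, 4.4]
opening: 0.299
```

```bash
python3 -m jog '[[[0,10,0],[0,0,0],0.75],[[0,20,0],[0,0,0],0.75],[[0,30,0],[0,0,0],0.75],[[0,40,0],[0,0,0],0.75],[[0,50,0],[0,0,0],0.75],[[0,60,0],[0,0,0],0.75],[[0,70,0],[0,0,0],0.75],[[0,80,0],[0,0,0],0.75],[[0,90,0],[0,0,0],0.75],[[0,100,0],[0,0,0],0.75],[[0,107,0],[0,0,0],0.75],[[0,112,0],[0,0,0],0.75]]' ; python3 -m jog '[[[0,4,0],[0,0,0],0.75],[[0,4,0],[0,0,0],0.75]]';python3 -m jog '[[[0,4,0],[0,0,0],0.75],[[0,4,0],[0,0,0],0.75]]'; python3 -m jog '[[[0,3,0],[0,0,0],0.75],[[0,3,0],[0,0,0],0.75]]'
```

```text
time_s: 3.73
position: [0.5593, 0.1089, 0.0926]
tcp_rot: [[-0.99, -0.138, 0.001], [-0.138, 0.99, -0.001], [-0.001, -0.001, -1.0]]
force: [-1.8, -1.5, 6.4]
opening: 0.3
time_s: 3.9
position: [0.5586, 0.1133, 0.0926]
tcp_rot: [[-0.991, -0.137, 0.001], [-0.137, 0.991, 0.0], [-0.001, 0.0, -1.0]]
force: [-1.5, 1.3, 6.2]
opening: 0.301
time_s: 4.07
position: [0.5581, 0.117, 0.0926]
tcp_rot: [[-0.991, -0.137, 0.001], [-0.137, 0.991, 0.0], [-0.001, 0.0, -1.0]]
force: [-1.0, 0.0, 6.8]
opening: 0.303
time_s: 4.23
position: [0.5577, 0.1197, 0.0926]
tcp_rot: [[-0.991, -0.137, 0.001], [-0.137, 0.991, -0.0], [-0.001, -0.0, -1.0]]
force: [-1.1, 1.3, 6.3]
opening: 0.303
```

```bash
python3 -m jog '[[[0,3,0],[0,0,0],0.75],[[0,3,0],[0,0,0],0.75]]';python3 -m jog '[[[0,2,0],[0,0,0],0.75],[[0,2,0],[0,0,0],0.75]]'; python3 -m jog '[[[0,2,0],[0,0,0],0.75],[[0,2,0],[0,0,0],0.75]]'
```

```text
time_s: 4.4
position: [0.5573, 0.1226, 0.0926]
tcp_rot: [[-0.991, -0.137, 0.001], [-0.137, 0.991, -0.0], [-0.001, -0.0, -1.0]]
force: [-2.5, 1.1, 5.9]
opening: 0.299
time_s: 4.57
position: [0.5571, 0.1244, 0.0926]
tcp_rot: [[-0.991, -0.137, 0.001], [-0.137, 0.991, -0.0], [-0.001, -0.0, -1.0]]
force: [-1.6, -0.3, 7.4]
opening: 0.3
time_s: 4.73
position: [0.5567, 0.1264, 0.0926]
tcp_rot: [[-0.991, -0.137, 0.001], [-0.137, 0.991, -0.0], [-0.001, -0.0, -1.0]]
force: [-2.3, -0.6, 7.5]
opening: 0.298
```

```bash
python3 -m jog '[[[0,2,0],[0,0,0],0.75],[[0,2,0],[0,0,0],0.75]]'
```

```text
time_s: 4.9
position: [0.5565, 0.1284, 0.0926]
tcp_rot: [[-0.991, -0.137, 0.001], [-0.137, 0.991, -0.0], [-0.001, -0.0, -1.0]]
force: [-1.0, -0.7, 6.3]
opening: 0.303
```

```bash
python3 -m jog '[[[0,2,0],[0,0,0],0.75],[[0,2,0],[0,0,0],0.75]]'
```

```text
time_s: 5.07
position: [0.5562, 0.1303, 0.0926]
tcp_rot: [[-0.991, -0.137, 0.001], [-0.137, 0.991, -0.0], [-0.001, -0.0, -1.0]]
force: [-2.0, -1.0, 6.8]
opening: 0.305
```

```bash
python3 -m jog '[[[0,1.5,0],[0,0,0],0.75],[[0,1.5,0],[0,0,0],0.75]]'
```

```text
time_s: 5.23
position: [0.556, 0.1318, 0.0926]
tcp_rot: [[-0.991, -0.137, 0.001], [-0.137, 0.991, -0.0], [-0.001, -0.0, -1.0]]
force: [-1.7, -0.6, 6.6]
opening: 0.3
```

```bash
python3 -m jog '[[[0,1.5,0],[0,0,0],0.75],[[0,1.5,0],[0,0,0],0.75]]'
```

```text
time_s: 5.4
position: [0.5558, 0.1331, 0.0926]
tcp_rot: [[-0.991, -0.137, 0.001], [-0.137, 0.991, -0.001], [-0.001, -0.001, -1.0]]
force: [-1.6, -1.0, 6.8]
opening: 0.303
```

```bash
python3 - <<'E'
from h import *
im=vision.capture("wrist");cv2.imwrite("pics/w2.png",im[:,:,::-1])
E
```

```text
(no output)
```

View pics/w2.png

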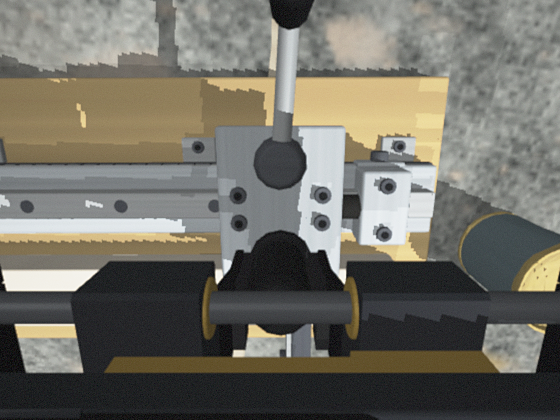

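The plate's right edge is at px 345 and the stop edge at 359. By scale the buffer is touched or slightly compressed, so I'm comparing the joint torques with a short back-off.

```bash
cat > st.py <<'E'
from h import *
s=bot.read_state();print(s["time_s"],np.round(s["position"],4),"F",np.round(s["force"],2),"M",np.round(s["moment"],2),"tau",np.round(s["tau"],2))
E
python3 st.py; python3 -m jog '[[[0,0,0],[0,0,0],0.75]]' >/dev/null; python3 st.py; python3 -m jog '[[[0,0.5,0],[0,0,0],0.75],[[0,0.5,0],[0,0,0],0.75]]'>/dev/null; python3 st.py
```

```text
5.45 [0.5558 0.1331 0.0926] F [-1.86 -0.61  6.87] M [-0.09  0.28  0.02] tau [ 4.500e-01 -3.922e+01 -1.125e+01  1.200e-01 -3.700e-01 -2.000e-02]
5.5333 [0.5558 0.1331 0.0926] F [-1.23 -0.49  6.2 ] M [-0.11  0.28 -0.02] tau [ 3.900e-01 -3.922e+01 -1.125e+01  1.200e-01 -3.700e-01 -2.000e-02]
5.7 [0.5558 0.1332 0.0926] F [-1.   -2.26  6.69] M [-0.26  0.26 -0.01] tau [ 1.160e+00 -3.922e+01 -1.125e+01  3.700e-01 -3.700e-01 -3.000e-02]
```

```bash
python3 -m jog '[[[0,1,0],[0,0,0],0.75],[[0,1,0],[0,0,0],0.75]]'>/dev/null; python3 st.py;  python3 -m jog '[[[0,1,0],[0,0,0],0.75],[[0,1,0],[0,0,0],0.75]]'>/dev/null; python3 st.py
```

```text
5.8667 [0.5557 0.1338 0.0926] F [-1.25 -2.7   7.03] M [-0.46  0.23 -0.05] tau [ 1.850e+00 -3.922e+01 -1.126e+01  5.900e-01 -3.700e-01 -3.000e-02]
6.0333 [0.5556 0.1344 0.0926] F [-1.88 -5.11  7.02] M [-0.64  0.19 -0.04] tau [  2.68 -39.22 -11.26   0.88  -0.38  -0.04]
```

```bash
python3 -m jog '[[[0,1,0],[0,0,0],0.75],[[0,1,0],[0,0,0],0.75],[[0,1,0],[0,0,0],0.75]]'>/dev/null; python3 st.py
```

```text
6.2833 [0.5556 0.1349 0.0926] F [-1.13 -5.8   7.05] M [-0.94  0.21  0.  ] tau [  3.4  -39.22 -11.27   1.15  -0.38  -0.05]
```

```bash
cat > st.py <<'E'
from h import *
s=bot.read_state();p=s["position"];f=s["force"]
d=(p[:2]-np.array([.5558,.1333]))@[-.1395,.9902]*1000
print(f"{s['time_s']:.2f} d {d:.1f} x {(p[:2]-np.array([.5558,.1333]))@[.9902,.1395]*1000:.1f} Frail {f[:2]@[-.1395,.9902]:.1f} Fx {f[:2]@[.9902,.1395]:.1f} tau1 {s['tau'][0]:.2f} tau4 {s['tau'][3]:.2f} Mx {s['moment'][0]:.2f}")
E
J="python3 -m jog"
python3 -m jog '[[[0,-8,0],[0,0,0],0.75],[[0,-16,0],[0,0,0],0.75],[[0,-24,0],[0,0,0],0.75],[[0,-32,0],[0,0,0],0.75],[[0,-38,0],[0,0,0],0.75]]'>/dev/null; python3 st.py
python3 -m jog '[[[0,-6,0],[0,0,0],0.75]]'>/dev/null; python3 st.py
python3 -m jog '[[[0,-6,0],[0,0,0],0.75]]'>/dev/null; python3 st.py
python3 -m jog '[[[0,-6,0],[0,0,0],0.75]]'>/dev/null; python3 st.py
python3 -m jog '[[[0,-6,0],[0,0,0],0.75]]'>/dev/null; python3 st.py
python3 -m jog '[[[0,-6,0],[0,0,0],0.75]]'>/dev/null; python3 st.py
python3 -m jog '[[[0,-6,0],[0,0,0],0.75]]'>/dev/null; python3 st.py
python3 -m jog '[[[0,-6,0],[0,0,0],0.75]]'>/dev/null; python3 st.py
python3 -m jog '[[[0,-6,0],[0,0,0],0.75]]'>/dev/null; python3 st.py
python3 -m jog '[[[0,-6,0],[0,0,0],0.75]]'>/dev/null; python3 st.py
python3 -m jog '[[[0,-6,0],[0,0,0],0.75]]'>/dev/null; python3 st.py
python3 -m jog '[[[0,-6,0],[0,0,0],0.75]]'>/dev/null; python3 st.py
python3 -m jog '[[[0,-6,0],[0,0,0],0.75]]'>/dev/null; python3 st.py
python3 -m jog '[[[0,-6,0],[0,0,0],0.75]]'>/dev/null; python3 st.py
python3 -m jog '[[[0,-6,0],[0,0,0],0.75]]'>/dev/null; python3 st.py
```

```text
6.70 d -34.7 x 0.0 Frail 2.1 Fx -1.2 tau1 -0.36 tau4 -0.32 Mx 0.27
6.78 d -40.5 x 0.0 Frail 1.7 Fx -0.5 tau1 -0.45 tau4 -0.33 Mx 0.30
6.87 d -46.4 x 0.0 Frail 1.8 Fx -0.9 tau1 -0.38 tau4 -0.32 Mx 0.25
6.95 d -52.4 x 0.0 Frail 1.2 Fx -1.2 tau1 -0.36 tau4 -0.32 Mx 0.26
7.03 d -58.4 x 0.1 Frail 1.0 Fx -1.2 tau1 -0.34 tau4 -0.32 Mx 0.28
7.12 d -64.4 x 0.1 Frail 2.3 Fx -1.1 tau1 -0.33 tau4 -0.32 Mx 0.30
7.20 d -70.4 x 0.1 Frail 1.7 Fx 0.4 tau1 -0.33 tau4 -0.32 Mx 0.31
7.28 d -76.4 x 0.1 Frail 1.8 Fx -0.8 tau1 -0.32 tau4 -0.32 Mx 0.30
7.37 d -82.4 x 0.1 Frail 1.1 Fx -0.1 tau1 -0.32 tau4 -0.32 Mx 0.29
7.45 d -88.4 x 0.1 Frail 1.2 Fx -0.9 tau1 -0.32 tau4 -0.32 Mx 0.26
7.53 d -94.1 x 0.1 Frail 5.9 Fx -0.2 tau1 -1.99 tau4 -1.04 Mx 0.96
7.62 d -98.7 x 0.0 Frail 14.2 Fx 1.3 tau1 -5.58 tau4 -2.57 Mx 2.23
7.70 d -103.5 x 0.1 Frail 12.3 Fx 1.3 tau1 -6.95 tau4 -2.47 Mx 1.86
7.78 d -109.3 x 0.1 Frail 12.0 Fx 1.2 tau1 -6.45 tau4 -2.35 Mx 1.84
7.87 d -115.2 x 0.1 Frail 11.7 Fx 1.4 tau1 -6.36 tau4 -2.35 Mx 1.85
```

```bash
python3 -m jog '[[[0,-5,0],[0,0,0],0.75]]'>/dev/null; python3 st.py
python3 -m jog '[[[0,-5,0],[0,0,0],0.75]]'>/dev/null; python3 st.py
python3 -m jog '[[[0,-5,0],[0,0,0],0.75]]'>/dev/null; python3 st.py
python3 -m jog '[[[0,-5,0],[0,0,0],0.75]]'>/dev/null; python3 st.py
python3 -m jog '[[[0,-5,0],[0,0,0],0.75]]'>/dev/null; python3 st.py
python3 -m jog '[[[0,-5,0],[0,0,0],0.75]]'>/dev/null; python3 st.py
python3 -m jog '[[[0,-6,0],[0,0,0],0.75]]'>/dev/null; python3 st.py
python3 -m jog '[[[0,-6,0],[0,0,0],0.75]]'>/dev/null; python3 st.py
python3 -m jog '[[[0,-6,0],[0,0,0],0.75]]'>/dev/null; python3 st.py
python3 -m jog '[[[0,-6,0],[0,0,0],0.75]]'>/dev/null; python3 st.py
python3 -m jog '[[[0,-6,0],[0,0,0],0.75]]'>/dev/null; python3 st.py
python3 -m jog '[[[0,-6,0],[0,0,0],0.75]]'>/dev/null; python3 st.py
python3 -m jog '[[[0,-6,0],[0,0,0],0.75]]'>/dev/null; python3 st.py
python3 -m jog '[[[0,-6,0],[0,0,0],0.75]]'>/dev/null; python3 st.py
python3 -m jog '[[[0,-6,0],[0,0,0],0.75]]'>/dev/null; python3 st.py
```

```text
7.95 d -120.7 x 0.1 Frail 7.1 Fx 0.1 tau1 -5.06 tau4 -1.77 Mx 1.09
8.03 d -126.8 x 0.1 Frail 2.8 Fx 0.4 tau1 -1.28 tau4 -0.50 Mx 0.43
8.12 d -132.9 x 0.2 Frail 0.6 Fx -0.8 tau1 0.10 tau4 -0.22 Mx 0.24
8.20 d -138.2 x 0.1 Frail 0.2 Fx -0.8 tau1 -0.20 tau4 -0.32 Mx 0.31
8.28 d -143.4 x 0.2 Frail 0.3 Fx -0.2 tau1 -0.31 tau4 -0.33 Mx 0.30
8.37 d -148.4 x 0.2 Frail 1.7 Fx -0.5 tau1 -0.36 tau4 -0.34 Mx 0.31
8.45 d -154.3 x 0.2 Frail 1.8 Fx 0.2 tau1 -0.35 tau4 -0.36 Mx 0.32
8.53 d -160.5 x 0.2 Frail 1.3 Fx -0.6 tau1 -0.30 tau4 -0.36 Mx 0.33
8.62 d -166.1 x 0.2 Frail 5.3 Fx 1.1 tau1 -2.09 tau4 -0.97 Mx 0.76
8.70 d -171.7 x 0.2 Frail 3.4 Fx 0.6 tau1 -2.16 tau4 -0.93 Mx 0.75
8.78 d -177.8 x 0.2 Frail 3.1 Fx 0.1 tau1 -1.55 tau4 -0.69 Mx 0.53
8.87 d -184.3 x 0.2 Frail 1.7 Fx 1.1 tau1 -0.22 tau4 -0.31 Mx 0.31
8.95 d -190.5 x 0.2 Frail 1.6 Fx -0.3 tau1 -0.32 tau4 -0.37 Mx 0.31
9.03 d -196.6 x 0.2 Frail 1.3 Fx 0.3 tau1 -0.39 tau4 -0.39 Mx 0.33
9.12 d -202.6 x 0.2 Frail 0.8 Fx -0.1 tau1 -0.43 tau4 -0.39 Mx 0.36
```

The tight spot shows at d ≈ −95 to −121 at about 12 N, and the rough place at −163 to −181 at about 4 N. Next is the right stop.

```bash
python3 -m jog '[[[0,-7,0],[0,0,0],0.75],[[0,-14,0],[0,0,0],0.75],[[0,-20,0],[0,0,0],0.75],[[0,-26,0],[0,0,0],0.75],[[0,-30,0],[0,0,0],0.75]]'>/dev/null; python3 st.py
python3 -m jog '[[[0,-2,0],[0,0,0],0.75],[[0,-2,0],[0,0,0],0.75]]'>/dev/null; python3 st.py
python3 -m jog '[[[0,-2,0],[0,0,0],0.75],[[0,-2,0],[0,0,0],0.75]]'>/dev/null; python3 st.py
```

```text
9.53 d -233.1 x 0.3 Frail 1.6 Fx -0.1 tau1 -0.53 tau4 -0.39 Mx 0.33
9.70 d -235.5 x 0.3 Frail -1.4 Fx 0.8 tau1 0.46 tau4 0.12 Mx -0.07
9.87 d -237.1 x 0.3 Frail 0.1 Fx 0.1 tau1 -0.02 tau4 -0.09 Mx 0.05
```

```bash
python3 -m jog '[[[0,-2,0],[0,0,0],0.75],[[0,-2,0],[0,0,0],0.75]]'>/dev/null; python3 st.py
```

```text
10.03 d -239.0 x 0.3 Frail -0.6 Fx -0.9 tau1 -0.16 tau4 -0.15 Mx 0.19
```

```bash
python3 -m jog '[[[0,-2,0],[0,0,0],0.75],[[0,-2,0],[0,0,0],0.75]]'>/dev/null; python3 st.py
```

```text
10.20 d -240.9 x 0.3 Frail -0.2 Fx 0.6 tau1 -0.20 tau4 -0.17 Mx 0.18
```

```bash
python3 -m jog '[[[0,-2,0],[0,0,0],0.75],[[0,-2,0],[0,0,0],0.75]]'>/dev/null; python3 st.py
```

```text
10.37 d -242.9 x 0.3 Frail -0.1 Fx -0.2 tau1 -0.22 tau4 -0.18 Mx 0.19
```

```bash
python3 -m jog '[[[0,-2,0],[0,0,0],0.75],[[0,-2,0],[0,0,0],0.75]]'>/dev/null; python3 st.py
```

```text
10.53 d -244.9 x 0.3 Frail 0.0 Fx -0.2 tau1 -0.23 tau4 -0.18 Mx 0.12
```

```bash
python3 -m jog '[[[0,-1.5,0],[0,0,0],0.75],[[0,-1.5,0],[0,0,0],0.75]]'>/dev/null; python3 st.py
```

```text
10.70 d -246.4 x 0.3 Frail 0.3 Fx -0.3 tau1 -0.34 tau4 -0.22 Mx 0.10
```

```bash
python3 -m jog '[[[0,-1.5,0],[0,0,0],0.75],[[0,-1.5,0],[0,0,0],0.75]]'>/dev/null; python3 st.py
```

```text
10.87 d -247.8 x 0.3 Frail 0.9 Fx 0.1 tau1 -0.36 tau4 -0.23 Mx 0.15
```

```bash
python3 -m jog '[[[0,-1.5,0],[0,0,0],0.75],[[0,-1.5,0],[0,0,0],0.75]]'>/dev/null; python3 st.py
```

```text
11.03 d -249.3 x 0.3 Frail 1.1 Fx 0.4 tau1 -0.51 tau4 -0.28 Mx 0.21
```

```bash
python3 -m jog '[[[0,-1,0],[0,0,0],0.75],[[0,-1,0],[0,0,0],0.75]]'>/dev/null; python3 st.py
```

```text
11.20 d -249.7 x 0.3 Frail 2.6 Fx 0.5 tau1 -1.36 tau4 -0.53 Mx 0.42
```

```bash
python3 -m jog '[[[0,-1.5,0],[0,0,0],0.75],[[0,-1.5,0],[0,0,0],0.75]]'>/dev/null; python3 st.py
python3 -m jog '[[[0,-1.5,0],[0,0,0],0.75],[[0,-1.5,0],[0,0,0],0.75],[[0,-1.5,0],[0,0,0],0.75],[[0,-1.5,0],[0,0,0],0.75]]'>/dev/null; python3 st.py
```

```text
11.37 d -250.6 x 0.3 Frail 3.5 Fx 1.6 tau1 -2.44 tau4 -0.86 Mx 0.65
11.70 d -251.3 x 0.2 Frail 5.5 Fx 1.6 tau1 -3.42 tau4 -1.22 Mx 0.93
```

```bash
python3 -m jog '[[[0,8,0],[0,0,0],0.75],[[0,18,0],[0,0,0],0.75],[[0,28,0],[0,0,0],0.75],[[0,40,0],[0,0,0],0.75],[[0,52,0],[0,0,0],0.75],[[0,64,0],[0,0,0],0.75],[[0,76,0],[0,0,0],0.75],[[0,88,0],[0,0,0],0.75],[[0,100,0],[0,0,0],0.75],[[0,110,0],[0,0,0],0.75],[[0,116,0],[0,0,0],0.75],[[0,118,0],[0,0,0],0.75]]'>/dev/null; python3 st.py
python3 -m jog '[[[0,4,0],[0,0,0],0.75]]'>/dev/null; python3 st.py
python3 -m jog '[[[0,4,0],[0,0,0],0.75]]'>/dev/null; python3 st.py
python3 -m jog '[[[0,4,0],[0,0,0],0.75]]'>/dev/null; python3 st.py
python3 -m jog '[[[0,4,0],[0,0,0],0.75]]'>/dev/null; python3 st.py
python3 -m jog '[[[0,4,0],[0,0,0],0.75]]'>/dev/null; python3 st.py
python3 -m jog '[[[0,4,0],[0,0,0],0.75]]'>/dev/null; python3 st.py
python3 -m jog '[[[0,4,0],[0,0,0],0.75]]'>/dev/null; python3 st.py
```

```text
12.70 d -134.1 x 0.2 Frail -0.8 Fx -1.8 tau1 0.92 tau4 0.23 Mx -0.12
12.78 d -131.1 x 0.2 Frail -1.5 Fx -0.5 tau1 0.94 tau4 0.26 Mx -0.12
12.87 d -127.2 x 0.1 Frail -2.5 Fx -0.7 tau1 0.86 tau4 0.37 Mx -0.31
12.95 d -123.9 x 0.2 Frail -6.5 Fx -1.8 tau1 3.52 tau4 1.31 Mx -0.96
13.03 d -121.0 x 0.2 Frail -9.9 Fx -2.1 tau1 5.62 tau4 1.87 Mx -1.33
13.12 d -117.9 x 0.2 Frail -11.4 Fx -3.2 tau1 6.71 tau4 2.21 Mx -1.58
13.20 d -114.1 x 0.2 Frail -10.7 Fx -1.9 tau1 6.07 tau4 2.05 Mx -1.49
13.28 d -110.1 x 0.2 Frail -10.9 Fx -2.9 tau1 6.00 tau4 2.06 Mx -1.50
```

```bash
python3 -m jog '[[[0,0,0],[0,0,0],0.75],[[0,0,0],[0,0,0],0.75],[[0,0,0],[0,0,0],0.4],[[0,0,0],[0,0,0],0.4],[[0,0,0],[0,0,0],0.4],[[0,0,0],[0,0,0],0.4],[[0,0,-20],[0,0,0],0.4],[[0,0,-50],[0,0,0],0.4],[[0,0,-80],[0,0,0],0.4],[[0,0,-110],[0,0,0],0.4],[[0,0,-130],[0,0,0],0.4],[[0,0,-130],[0,0,0],0.4]]'; python3 -m jog '[[[0,0,0],[0,0,0],0.4],[[0,0,0],[0,0,0],0.4]]'
python3 st.py
python3 - <<'E'
from h import *
s=bot.read_state();im=vision.capture("wrist");cv2.imwrite("pics/w3.png",im[:,:,::-1]);np.savez("w3.npz",R=s["tcp_rot"],p=s["position"]);print(s["joint_positions"])
E
```

```text
time_s: 14.28
position: [0.5732, 0.0273, 0.2261]
tcp_rot: [[-0.99, -0.138, 0.009], [-0.138, 0.99, -0.001], [-0.009, -0.003, -1.0]]
force: [-0.1, -0.2, 0.5]
opening: 0.601
time_s: 14.45
position: [0.5693, 0.0276, 0.2205]
tcp_rot: [[-0.991, -0.137, -0.002], [-0.137, 0.991, 0.0], [0.002, 0.001, -1.0]]
force: [0.4, -0.2, -0.5]
opening: 0.6
14.45 d -106.5 x -1.3 Frail -0.3 Fx 0.4 tau1 0.03 tau4 -0.05 Mx -0.00
[-8.45224645e+00  2.61711745e+01  9.01574505e+01  5.83542225e-03
  6.38074921e+01 -1.06343769e+02]
```

View pics/w3.png

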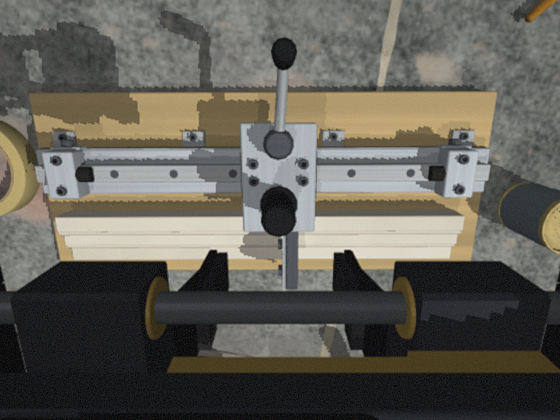

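```bash
python3 - <<'E'
from h import *
i=info("wrist");K=np.array(i["intrinsics"]);M=np.array(i["mount"]);z=np.load("w3.npz");R=z["R"];t=z["p"]
im=cv2.imread("pics/w3.png");g=cv2.cvtColor(im,cv2.COLOR_BGR2GRAY)
def wr(uv,z):
    d=R@M[:3,:3]@((np.linalg.inv(K)@[*uv,1])*[1,-1,-1]);o=t+R@M[:3,3];return o+d*(z-o[2])/d[2]
m=(g<38).astype(np.uint8);m[:30]=0;m[75:]=0;m[:,:265]=0;m[:,305:]=0
n,l,s,c=cv2.connectedComponentsWithStats(m);j=1+np.argmax(s[1:,4]);print(s[j],c[j])
for n,q,zz in [("knob",(277.5,217),.129),("tip",(284,49),.133),("tipc",c[j],.122),("hub",(278,145),.1)]:
    p=wr(q,zz);print(n,p.round(4),"tool",(R.T@(p-t)*1000).round(1))
s=bot.read_state();print((R.T@(s["position"]-t)*1000).round(1))
E
```

```text
[272  38  24  32 574] [283.26829268  53.04878049]
knob [0.5695 0.0268 0.129 ] tool [-0.3 -0.9 91.5]
tip [0.4552 0.0155 0.133 ] tool [114.5   3.5  87.7]
tipc [0.456  0.0152 0.122 ] tool [113.7   3.1  98.7]
hub [0.5193 0.0201 0.1   ] tool [ 50.3  -0.7 120.6]
[0.3 0.  0.5]
```

```bash
python3 -m jog '[[[38,1,0],[0,0,0],0.62],[[76,2,0],[0,0,0],0.62],[[115,3,0],[0,0,0],0.62],[[115,3,0],[0,0,0],0.62],[[115,3,35],[0,0,0],0.62],[[115,3,65],[0,0,0],0.62],[[115,3,75],[0,0,0],0.62],[[115,3,75],[0,0,0],0.62]]'
python3 - <<'E'
from h import *
im=vision.capture("wrist");cv2.imwrite("pics/w4.png",im[:,:,::-1])
E
```

```text
time_s: 15.17
position: [0.4529, 0.0151, 0.1431]
tcp_rot: [[-0.991, -0.137, -0.009], [-0.137, 0.991, 0.002], [0.009, 0.003, -1.0]]
force: [-0.4, -0.3, -0.3]
opening: 0.383
```

View pics/w4.png

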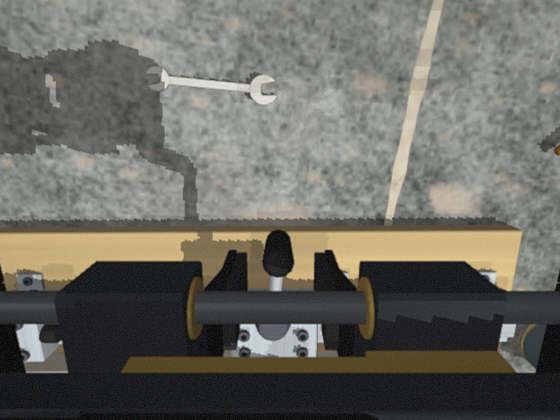

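The grip sits between the fingers (at 244 and 317): blob column 277, top centre near row 263, against the projected TCP at (278,268). It is centred to about 1–2 mm, so I'm descending and closing loosely.

```bash
python3 -m jog '[[[0,0,15],[0,0,0],0.62],[[0,0,30],[0,0,0],0.62],[[0,0,42],[0,0,0],0.62],[[0,0,42],[0,0,0],0.62],[[0,0,42],[0,0,0],0.72],[[0,0,42],[0,0,0],0.76],[[0,0,42],[0,0,0],0.76],[[0,0,42],[0,0,0],0.76]]'; python3 st.py
```

```text
time_s: 15.88
position: [0.4567, 0.0144, 0.1054]
tcp_rot: [[-0.991, -0.137, 0.002], [-0.137, 0.991, -0.0], [-0.002, -0.001, -1.0]]
force: [-0.5, -0.7, 0.6]
opening: 0.25
15.88 d -103.9 x -114.7 Frail -0.6 Fx -0.6 tau1 -0.01 tau4 -0.04 Mx 0.05
```

```bash
python3 -m jog '[[[-0.4,3.9,0],[0,0,3.5],0.76],[[-1,7.7,0],[0,0,7],0.76],[[-1.9,11.5,0],[0,0,10.5],0.76],[[-2.9,15.2,0],[0,0,14],0.76],[[-4.2,18.8,0],[0,0,17.5],0.76],[[-5.7,22.4,0],[0,0,21],0.76]]'>/dev/null; python3 st.py
```

```text
16.38 d -81.8 x -109.0 Frail -2.9 Fx -0.5 tau1 0.47 tau4 0.33 Mx -0.30
```

```bash
python3 -m jog '[[[-0.4,3.9,0],[0,0,3.5],0.76],[[-1,7.7,0],[0,0,7],0.76],[[-1.9,11.5,0],[0,0,10.5],0.76],[[-2.9,15.2,0],[0,0,14],0.76],[[-4.2,18.8,0],[0,0,17.5],0.76],[[-5.7,22.4,0],[0,0,21],0.76]]'>/dev/null; python3 st.py
python3 -m jog '[[[-0.4,3.9,0],[0,0,3.5],0.76],[[-1,7.7,0],[0,0,7],0.76],[[-1.9,11.5,0],[0,0,10.5],0.76],[[-2.9,15.2,0],[0,0,14],0.76],[[-4.2,18.8,0],[0,0,17.5],0.76],[[-5.7,22.4,0],[0,0,21],0.76]]'>/dev/null; python3 st.py
```

```text
16.88 d -62.9 x -95.6 Frail -1.6 Fx -0.7 tau1 0.73 tau4 0.44 Mx -0.39
17.38 d -50.1 x -77.1 Frail -2.4 Fx -0.5 tau1 0.83 tau4 0.49 Mx -0.44
```

```bash
python3 -m jog '[[[-0.4,3.9,0],[0,0,3.5],0.76],[[-1,7.7,0],[0,0,7],0.76],[[-1.9,11.5,0],[0,0,10.5],0.76],[[-2.9,15.2,0],[0,0,14],0.76],[[-4.2,18.8,0],[0,0,17.5],0.76],[[-4.2,18.8,0],[0,0,17.5],0.76]]'; python3 st.py
```

```text
time_s: 17.88
position: [0.5045, 0.0806, 0.105]
tcp_rot: [[-0.298, 0.955, 0.0], [0.955, 0.298, -0.0], [-0.0, 0.0, -1.0]]
force: [-0.1, -0.2, 0.1]
opening: 0.238
17.88 d -45.0 x -58.2 Frail -0.2 Fx -0.2 tau1 0.07 tau4 0.11 Mx -0.10
```

```bash
python3 - <<'E'
from h import *
a=vision.capture("wrist");b=vision.capture("scene")
c=cv2.resize(b[150:300,220:420],(560,420),interpolation=cv2.INTER_CUBIC)
cv2.imwrite("pics/w5.png",cv2.resize(np.hstack([a,c])[:,:,::-1],(800,300)))
E
```

```text
(no output)
```

View pics/w5.png

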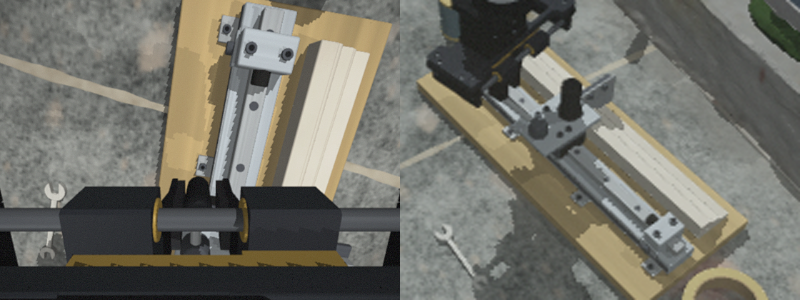

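The grip is still caged between the fingers and the lever is nearly along the rail, so I'm finishing the last degrees.

```bash
python3 -m jog '[[[-0.2,2,0],[0,0,2],0.76],[[-0.4,4,0],[0,0,4],0.76],[[-0.8,6,0],[0,0,6],0.76],[[-1.2,8,0],[0,0,8],0.76]]'>/dev/null; python3 st.py
python3 -m jog '[[[0,2,0],[0,0,0],0.76],[[0,2,0],[0,0,0],0.76]]'; python3 st.py
```

```text
18.32 d -44.8 x -51.4 Frail -1.3 Fx -1.8 tau1 0.34 tau4 0.30 Mx -0.27
time_s: 18.48
position: [0.5138, 0.0824, 0.1047]
tcp_rot: [[-0.165, 0.986, -0.001], [0.986, 0.165, 0.0], [0.001, -0.001, -1.0]]
force: [-1.9, -0.3, 1.2]
opening: 0.242
18.48 d -44.5 x -48.7 Frail -0.0 Fx -1.9 tau1 -0.29 tau4 0.06 Mx -0.09
```

```bash
python3 -m jog '[[[0,-2,0],[0,0,0],0.7],[[0,-2,0],[0,0,0],0.62],[[0,-2,0],[0,0,0],0.62],[[0,-2,0],[0,0,0],0.62],[[0,-2,-25],[0,0,0],0.62],[[0,-2,-60],[0,0,0],0.62],[[0,-2,-95],[0,0,0],0.62],[[0,-2,-130],[0,0,0],0.62],[[0,-2,-130],[0,0,0],0.62]]' ; python3 -m jog '[[[38,0,-20],[0,0,0],0.62],[[76,0,-40],[0,0,0],0.62],[[110,0,-60],[0,0,0],0.62],[[140,0,-60],[0,0,0],0.62],[[140,0,-60],[0,0,0],0.62],[[140,0,-60],[0,0,0],0.62]]';python3 - <<'E'
from h import *
b=vision.capture("top");cv2.imwrite("pics/t6.png",cv2.resize(b[130:270,190:410],(800,509),interpolation=cv2.INTER_CUBIC)[:,:,::-1]);cv2.imwrite("pics/t6full.png",b[:,:,::-1])
E
```

```text
time_s: 19.23
position: [0.5171, 0.0819, 0.2413]
tcp_rot: [[-0.164, 0.986, 0.015], [0.987, 0.164, -0.001], [-0.003, 0.015, -1.0]]
force: [0.9, -0.2, -0.0]
opening: 0.382
time_s: 19.73
position: [0.4889, 0.2213, 0.2944]
tcp_rot: [[-0.167, 0.986, 0.0], [0.986, 0.167, -0.0], [-0.0, 0.0, -1.0]]
force: [-0.6, -0.6, -0.6]
opening: 0.378
```

View pics/t6.png

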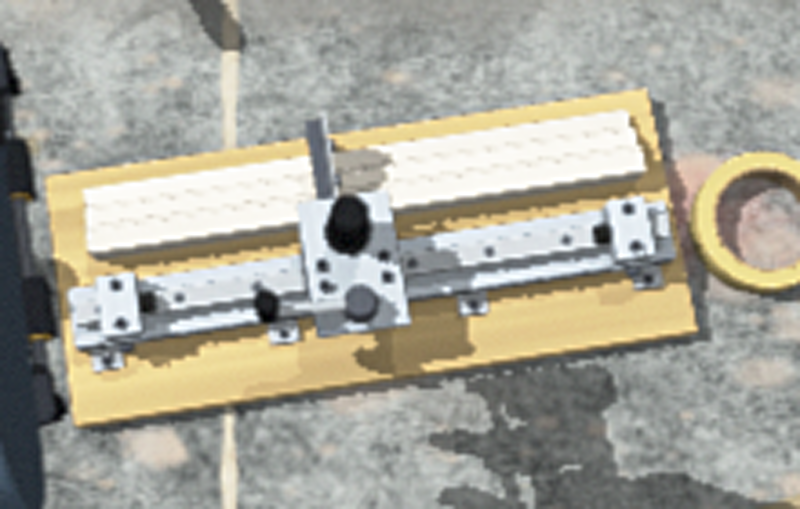

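The lever now lies along the rail, with its grip at crop (266,305) and the hub at (360,303). I'm checking the carriage position by the knob at crop (349,208).

```bash
python3 - <<'E'
from h import *
g=lambda u,v:(190+u/3.636,130+v/3.636)
k=ray("top",g(349,210),.129);t=ray("top",g(266,301),.133);h=ray("top",g(361,302),.105)
print(k,"d",(k[:2]-[.5558,.1333])@[-.1395,.9902]*1000)
v=(t-h)[:2];print(t,h,"lever",np.linalg.norm(v),np.degrees(np.arctan2(v@[-.1395,.9902],-(v@[.9902,.1395]))))
a=cv2.imread("pics/top0.png");b=cv2.imread("pics/t6full.png");d=cv2.absdiff(a,b).max(2)
for n,(x,y,w,hh) in dict(wrench=(292,268,50,22),tape=(378,170,46,44)).items():print(n,(d[y:y+hh,x:x+w]>40).mean())
s=bot.read_state();print(s["time_s"])
E
```

```text
[0.57156355 0.02554794 0.129     ] d -108.89510928192874
[0.50955081 0.08101438 0.133     ] [0.5137484  0.01784719 0.105     ] lever 0.06330650930295194 94.21725731196025
wrench 0.1809090909090909
tape 0.0
19.7833
```

```bash
python3 -c "
from rig import bot
print(bot.hand_in()); print(bot.read_state()['force'])"
```

```text
the job is handed in; nothing more can be done
None
the job is handed in; nothing more can be done
```

The carriage is standing on the tightest spot with the clamp lever locked along the rail, and I've handed the job in at about 20 s of the 69 s allowed. No verdict was reported.

- **Stops:** I brought the carriage home against the left buffer and then stroked it to the right one. The push peaked at about 5–6 N on each, well under the 20 N limit.
- **Tight spot:** It runs from about 94 to 123 mm right of the left contact at half height, drawing 11–12 N. The rough place, at about 163–181 mm and 4 N, was told apart and left alone.
- **Carriage position:** I set it down at about 109 mm, the middle of the tight spot. The last top view put it at 108.9 mm.
- **Clamp lever:** The same view gave a lever angle of about 94°, within measuring error of its 91.7° end stop and well past the 74.5° (1.3 rad) needed. The arm is clear of everything.
- **Loose items:**
  - **Tape:** unchanged in the picture comparison.
  - **Wrench:** the comparison showed 18% of pixels changed around it. I put that down to the arm's shadow but didn't confirm it. No move took the gripper down near it.
  - **Tin:** it was not in the final comparison. The gripper passed only well above it.

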